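Move a fossil slab from the viewing stand to its collection tray with a lifter

ROBOT

A 6-joint arm with a two-finger parallel gripper is mounted at the origin on the work surface. World frame = base frame: x ahead of the robot, y to its left, z up, the work surface at z = 0. Lengths are in m, angles in degrees, forces in N, time in s.
With the tool pointing down it reaches from about 0.3 to 0.75 m from the base axis. Payload 8.5 kg.
Tool frame: the origin (TCP) lies on the centre line of the jaws, within the pads' length; the fingertips stand 19 mm ahead of it and the grasp point (between the pads) is the TCP; z points along the fingers, x is the direction in which the jaws open and shut, and the axes are right-handed (so a half turn about z gives the same grasp; the last joint's range is limited). The gripper opens to 85 mm and grips with 20 to 120 N. Pads are 22 mm wide; open, the fingers measure 114 mm over their backs; the gripper's body (76 mm by 85 mm) begins 54 mm behind the grasp point. The pads swing forward as they close: fully open they stand 13 mm farther back than shut.
Start: joints at [63.581, 21.807, 74.336, -0, 83.858, -12.336], TCP at [0.134, 0.533, 0.25] pointing down, gripper open.
Joint ranges: [-178.18, 178.18], [-50.72, 133.34], [12.68, 142.11], [-81.47, 261.47], [9.98, 163.14], [-165.26, 165.26]. Speed limits (degrees/s): [136.94, 136.94, 180, 180, 180, 180].

INTERFACE

Orientations are given as a 3x3 rotation matrix whose columns are the frame's x, y, z axes.
In Python, from rig import env, cams, order gives the robot as it stands.
- The arm moves only by the tool step_arm, never from a script. Its argument "steps" is a list of rows, each an object with "xyz": the shift along the tool's x, y, z normalised to -1 to 1, where 1 is 0.04 m, a list of three; "turn": the turn, a rotation vector about the tool's x, y, z normalised to -1 to 1, where 1 is 0.08 rad, a list of three; "gripper": the gripper command: -1 is shut, 1 is fully open, values between are in proportion. A call has 1 to 20 rows; each row shifts and turns the commanded pose from where the row before left it, along the tool's axes as they then stand; what a row does not reach is not made up. A row lasts 1/12 s, in which the tool goes at most 41.7 mm and 7.16 degrees, less where a joint would pass 70% of its speed; a pose out of reach is approached as far as the arm can. A call with a number of a shift or a turn outside -1 to 1 is refused whole. A call with a gripper value outside its range is refused whole. The fingers move at their own pace and stop on an object; "squeeze" is the grip in N (left out, the last holds). Time passes only in rows, so rows that do not move let the fingers close. It gives the time, the measured TCP pose, the force and the opening at its end, in the units of the state.
- env.observe(): the state, without advancing time (a new reading comes with each control period).
- cams.get_image(name): name is "side" or "top"; returns (picture, depth): 384x512x3 uint8, red, green, blue; 384x512 float32, m along the optical axis (not along the pixel's ray), 0 where there is no reading.
- cams.camera_info(name): a dict with "fx", "fy", "cx", "cy" (pixels), "k1" (the pictures are not rectified: a ray, as slopes to the right and down, at radius r is drawn at 1 + k1 r^2 times it, then the intrinsics apply), "extrinsics" (4x4, takes a point from camera to world coordinates). Camera axes: x right, y down, z forward; pixel columns grow to the right and rows downward; lengths in m; the calibration is good to about 2 mm. A picture is of the moment at which its call begins. camera_info takes no time and is no camera call.
- order.close_job(): hands the job in, once; it reports no verdict.
The state is a dict: "time_s": time; "q": joint angles; "qvel": joint speeds; "joint_efforts": joint torques, N m; "position": TCP position; "tool_rot": TCP orientation; "ft_force": force on the tool from outside, world axes, zero at the start; "wrist_torque": the same for the moment, N m; "grip_width": finger opening in m.
Only numpy, scipy, OpenCV 4.12 (cv2) and the standard library are available. Lean on these libraries where they do the work, as an engineer would, in place of code of your own. Each camera call takes 0.05 s, during which the arm holds its last target. There are 200 camera calls.

TASK

Pull the offset spatula (the slab lifter) up out of its spring clip, slide its blade in under the thin fossil slab lying on the open viewing stand, and lift the slab and carry it on the blade to the walled collection tray: set it down gently, centred and square on the tray's two strips, and draw the blade out through the tray's open side. Then lay the lifter flat with its blade in the middle of the cork mat and let go. The slab is fragile: never touch it with the gripper or tip it, and leave the other things on the table alone.

Things in the scene. Friction and masses are not known exactly. Their poses are not given: they have to be found in the camera images.
- slab: thin grey stone slab with a coiled ammonite in relief on its top, 90 mm (its x) by 120 mm (its y), 7 mm thick, corners stepped off, relief up to 7 mm higher, 0.1 to 0.2 kg. Origin: centre of its underside, z up. It lies loose across the stand's two strips, nearly square to them.
- stand: fixed low wooden stand without walls: base 110 (x) x 120 (y) x 6 mm with two strips along x, 100 long, 12 wide, 20 high, centred 41 mm either side of the middle, tops 26 mm above the table. Under the slab this leaves a channel 70 wide, 20 mm high, open at both ends. Origin: under its centre at table height; x points along the channel, roughly away from the robot: enter along +x.
- tray: fixed wooden tray 150 (x) x 166 (y) mm, floor 6 thick, walls 36 high and 7 thick on three sides, open on -x (towards the robot). Two strips along x inside: 12 wide, 20 high, 120 long, centred 41 mm either side of the middle, tops 26 mm above the table, 70 mm channel between. 152 mm between side walls; far wall's inner face 68 mm past the origin (under its centre, at table height).
- lifter: offset spatula, 0.195 kg. Steel blade 110 (x) x 46 x 3 mm; at its rear end a 30 mm wide upright shank rises to a level wooden handle 20 wide, 22 high, 55 to 145 mm behind the origin, axis 56 mm above the blade's underside; then a neck, diameter 12, to 178 mm behind. Origin: centre of the blade's underside, x to the tip, z up. Starts standing flat on the table on its blade, as it can by itself.
- lifter_grip (a point): point on the axis of the lifter's handle where to grip it across its 20 mm width, from above: 95 mm behind the blade's centre, 56 mm above its underside; axes as the lifter's
- clip: fixed steel post, 72 mm high, base 34 x 64 mm, with two spring jaws snapped over the lifter's neck 160 mm behind the blade's centre. Origin: the point on the table where the blade's centre stands at the start; axes as the lifter's then. The lifter comes out pulled straight up, against about 5 to 10 N at the neck in the first 8 mm.
- mat: fixed cork mat 140 (x) x 110 (y) x 4 mm, bare; origin under its centre at table height; x roughly away from the robot
- box_a: pale card specimen box 60 x 80 x 30 mm with a stone in it; origin under its centre; leave alone
- box_b: pale card specimen box 55 x 65 x 30 mm with a stone in it; origin under its centre; leave alone
- stone: loose lump of stone, 45 x 32 x 32 mm; origin under its centre; leave alone
- vial: small closed glass jar, diameter 32, height 52 mm; origin under its centre; leave alone
- ruler: flat wooden ruler 160 x 24 x 4 mm; origin under its centre, x along it; leave alone
- lens: hand lens lying flat, glass of diameter 48, grip 50 mm long, 8 mm thick; origin under the glass; leave alone

How it is judged (in metres and radians):
On the way, in this order (a step that is already met when the one before it is completed fails the run):
1. the lifter is pulled up out of its clip, clear of the table (z of lifter in the frame of clip above 0.02 m), for 0.1 s.
2. the slab is carried clear of the stand on the lifter's blade (z of slab in the frame of stand above 0.041 m and contact force between slab and lifter above 0.4 N and contact force between slab and stand below 0.05 N), for 0.3 s.
3. the slab rests on the tray's two strips, centred within 17 mm along and 15 mm across, square within 0.2 rad, the lifter no longer touching it (x of slab in the frame of tray between -0.017 and 0.017 m and y of slab in the frame of tray between -0.015 and 0.015 m and z of slab in the frame of tray between 0.022 and 0.03 m and angle between the x axis of slab and the x axis of tray, either way round below 0.2 rad and angle between slab's own z axis and vertical below 0.06 rad and contact force between slab and tray above 0.4 N and contact force between slab and lifter below 0.05 N), for 0.2 s.
At the end, for the whole second after the job is handed in: At rest: the slab on the tray's two strips, centred within 17 mm along and 15 mm across the tray, square within 0.2 rad, lifter clear of it; the lifter flat (within 0.08 rad) on the mat, blade centre within 40 mm of the mat's centre along and 35 mm across it (all of step 3 and x of lifter in the frame of mat between -0.04 and 0.04 m and y of lifter in the frame of mat between -0.035 and 0.035 m and angle between lifter's own z axis and vertical below 0.08 rad and contact force between lifter and mat above 0.4 N and linear speed of each of slab, lifter below 0.02 m/s); the robot touches nothing.
It fails at once if the gripper or arm touches the slab (contact force between any of the fingers, the arm and slab above 0.5 N).
It fails at once if the slab is tipped by more than 0.35 rad (20 degrees) (angle between slab's own z axis and vertical above 0.35 rad).
It fails at once if the slab is dropped or banged onto the tray (over 20 N) (contact force between slab and tray above 20 N).
It fails at once if another thing on the table is moved by more than 30 mm (distance of any of box_a, box_b, stone, vial, ruler, lens from where it was at the start of the episode above 0.03 m).
It also fails if it takes over 64 s, if anything falls off the work surface, if the arm or the gripper's body presses on something with over 40 N, if the wrist force passes 120 N, or if a joint passes its speed limit or range.

## Working session

There is one attempt and no reset: what is moved stays moved. The work goes in short steps, Python scripts to look and compute and a tool call to move; the robot and the scene stay as the last step left them, time stands still between calls to the robot, and variables do not carry over. Pictures are saved under pics/ and viewed, about 8 in all and at most 12, crops included, and the job is handed in when it is done.

Besides the shell and the picture viewer there is one more tool, called after ">>>" in YAML: its name, and indented under it one key for each argument. step_arm: Moves the arm, as the interface text tells. Scaled input: -1 to 1 covers 0.04 m each way for a shift and 0.08 rad each way for a turn. Its arguments: {"type":"object","properties":{"steps":{"type":"array"},"squeeze":{"type":"number"}},"required":["steps"]}

```bash
mkdir -p pics; ls
cat > h.py <<'E'
import numpy as np, cv2
from rig import env,cams,order
def shot(n,fn):
    im,d=cams.get_image(n); np.savez('pics/'+fn+'.npz',im=im,d=d)
    cv2.imwrite('pics/'+fn+'.png',im[:,:,::-1]); return im,d
def K(n):
    c=cams.camera_info(n); return c
def rays(n,uv):
    c=K(n); uv=np.atleast_2d(np.float64(uv))
    p=np.c_[(uv[:,0]-c['cx'])/c['fx'],(uv[:,1]-c['cy'])/c['fy']]; q=p.copy()
    for _ in range(20): q=p/(1+c['k1']*(q**2).sum(1,keepdims=True))
    return np.c_[q,np.ones(len(q))]
def at_z(n,uv,z):
    E=np.array(K(n)['extrinsics']); r=rays(n,uv)@E[:3,:3].T; o=E[:3,3]
    return o+r*((np.asarray(z)-o[2])/r[:,2])[:,None]
def cloud(n,d):
    h,w=d.shape; u,v=np.meshgrid(np.arange(w),np.arange(h))
    E=np.array(K(n)['extrinsics']); r=rays(n,np.c_[u.ravel(),v.ravel()])*d.reshape(-1,1)
    return (r@E[:3,:3].T+E[:3,3]).reshape(h,w,3)
def proj(n,P):
    c=K(n);E=np.array(c['extrinsics']); q=(np.atleast_2d(P)-E[:3,3])@E[:3,:3]; q=q[:,:2]/q[:,2:]
    q=q*(1+c['k1']*(q**2).sum(1,keepdims=True)); return q*[c['fx'],c['fy']]+[c['cx'],c['cy']]
E
python3 - <<'E'
from h import *
for n in('top','side'):
    im,d=shot(n,n+'0'); c=K(n); print(n,c)
im=cv2.imread('pics/top0.png'); cv2.imwrite('pics/top0b.png',cv2.resize(im,(800,600),interpolation=cv2.INTER_CUBIC))
print(env.observe())
E
```

```text
pics
top {'fx': 458.1383702049972, 'fy': 458.1383702049972, 'cx': 251.14512705696316, 'cy': 184.90142306951887, 'k1': -0.06765843383394468, 'extrinsics': array([[-0.01156927, -0.99507181,  0.09847964,  0.4699518 ],
       [-0.99990414,  0.01226193,  0.00643116, -0.00235004],
       [-0.00760701, -0.0983958 , -0.99511828,  1.14045589],
       [ 0.        ,  0.        ,  0.        ,  1.        ]])}
side {'fx': 455.927266683424, 'fy': 455.927266683424, 'cx': 249.3442773341915, 'cy': 187.98770983195612, 'k1': -0.1292194340902015, 'extrinsics': array([[ 0.72234036, -0.44092306,  0.53273939, -0.02037091],
       [-0.69147988, -0.45056169,  0.56466781, -0.61159444],
       [-0.0089431 , -0.77626092, -0.63034832,  0.72837972],
       [ 0.        ,  0.        ,  0.        ,  1.        ]])}
{'time_s': 0.1, 'q': array([ 6.35794791e+01,  2.18393100e+01,  7.43770249e+01,  5.34621871e-04,
        8.38578711e+01, -1.23346973e+01]), 'qvel': array([ 0.07652268, -0.13093438, -0.09458184, -0.06796234, -0.02106119,
       -0.05289858]), 'joint_efforts': array([ 3.46111046e-03, -4.49222481e+01, -2.31657493e+01, -2.07302596e-04,
        3.64996304e-03, -3.22131211e-05]), 'position': array([0.13374714, 0.5332658 , 0.249773  ]), 'tool_rot': array([[ 2.43375639e-01,  9.69931934e-01, -5.84587995e-04],
       [ 9.69931288e-01, -2.43376173e-01, -1.15573656e-03],
       [-1.26326058e-03, -2.85732064e-04, -9.99999161e-01]]), 'ft_force': array([-0.19007266,  0.13098762,  0.1302997 ]), 'wrist_torque': array([0.05572333, 0.02144919, 0.03682577]), 'grip_width': 0.08532224915108479}
```

View pics/top0b.png

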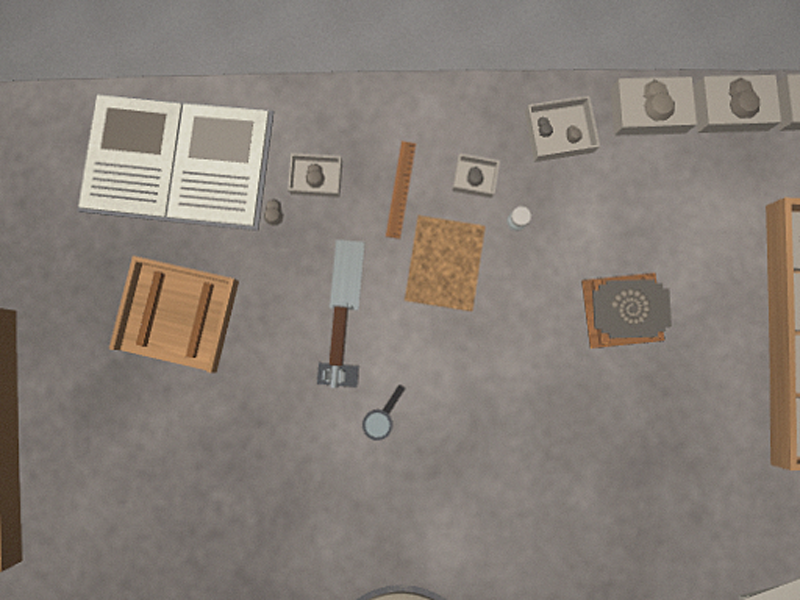

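View pics/side0.png

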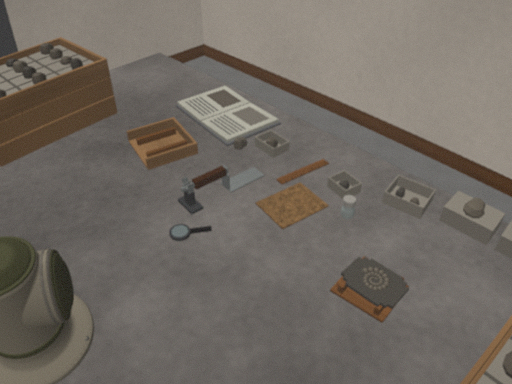

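The top view (800x600) shows the tray at about (173,315), lifter blade at (347,275), its handle at (339,335), clip at (338,375), mat at (446,263), stand and slab at (628,310), and lens at (385,415). The side view agrees. Next I'll measure with masks in world coordinates.

```bash
cat > m.py <<'E'
from h import *
z=np.load('pics/top0.npz'); im,d=z['im'],z['d']; P=cloud('top',d)
f=800/512
hsv=cv2.cvtColor(im,cv2.COLOR_RGB2HSV)
def box(c,r=(60,60)):
    m=np.zeros(d.shape,bool);x,y=int(c[0]/f),int(c[1]/f);m[y-r[1]:y+r[1],x-r[0]:x+r[0]]=1;return m
def rect(name,m,zz,big=True):
    if big:
        n,l,s,_=cv2.connectedComponentsWithStats(m.astype('uint8')); m=l==1+np.argmax(s[1:,4])
    v,u=np.nonzero(m); w=at_z('top',np.c_[u,v],zz)[:,:2]
    (cx,cy),(a,b),t=cv2.minAreaRect((w*1000).astype(np.float32))
    print(name,'c',round(cx,1),round(cy,1),'size',round(a,1),round(b,1),'ang',round(t,1),'n',m.sum(),'zmed',np.round(np.median(P[m][:,2]),4),'pc',np.round(P[m].mean(0),4))
Z=P[:,:,2]
if __name__=='__main__':
    print('table z',np.median(Z[240:300,100:400]))
    rect('mat',box((446,263),(35,38))&(hsv[...,1]>100)&(hsv[...,0]<25),.004)
    rect('slab',box((632,308),(45,40))&(hsv[...,1]<60)&(Z>.022),.033)
    rect('stand(wood)',box((628,310),(45,40))&(hsv[...,1]>80),.006,False)
    rect('tray',box((173,315),(50,48))&(hsv[...,1]>70)&(Z>.029),.036,False)
    rect('strips',box((173,315),(26,32))&(Z>.018)&(Z<.03),.026,False)
    rect('handle',box((339,335),(14,30))&(hsv[...,1]>80)&(Z>.045),.067)
    rect('blade',box((347,275),(20,30))&(hsv[...,0]>80)&(hsv[...,1]>25)&(Z<.02),.003)
    rect('clip',box((338,375),(20,20))&(Z>.03),.072)
    a=im[140:255,60:170];b=im[145:260,195:305];c=im[165:230,365:435]
    R=lambda x:cv2.resize(x,(400,int(400*x.shape[0]/x.shape[1])),interpolation=cv2.INTER_CUBIC)
    A,B,C=R(a),R(b),R(c); h=max(A.shape[0],B.shape[0])
    o=np.zeros((h,800,3),'uint8');o[:A.shape[0],:400]=A;o[:B.shape[0],400:]=B
    cv2.imwrite('pics/crops.png',o[:,:,::-1]);cv2.imwrite('pics/slab.png',C[:,:,::-1])
E
python3 m.py
```

```text
table z 0.0013010379039958275
mat c 623.9 -78.6 size 108.0 137.9 ang 80.2 n 2352 zmed 0.0053 pc [ 0.6232 -0.0783  0.0072]
slab c 545.5 -367.4 size 122.8 88.0 ang 89.3 n 1641 zmed 0.0345 pc [ 0.5448 -0.3663  0.0374]
stand(wood) c 544.3 -361.6 size 109.2 120.1 ang 5.2 n 600 zmed 0.0078 pc [ 0.5375 -0.34    0.0111]
tray c 546.1 349.9 size 169.5 150.7 ang 76.5 n 768 zmed 0.0363 pc [0.5604 0.3378 0.0587]
strips c 553.8 364.0 size 127.3 129.2 ang 77.2 n 579 zmed 0.0266 pc [0.5496 0.3547 0.026 ]
handle c 507.3 87.7 size 18.4 87.1 ang 84.3 n 293 zmed 0.0684 pc [0.5063 0.0868 0.0792]Traceback (most recent call last):
  File "m.py", line 22, in <module>
    rect('blade',box((347,275),(20,30))&(hsv[...,0]>80)&(hsv[...,1]>25)&(Z<.02),.003)
    ~~~~^^^^^^^^^^^^^^^^^^^^^^^^^^^^^^^^^^^^^^^^^^^^^^^^^^^^^^^^^^^^^^^^^^^^^^^^^^^^^
  File "m.py", line 9, in rect
    n,l,s,_=cv2.connectedComponentsWithStats(m.astype('uint8')); m=l==1+np.argmax(s[1:,4])
                                                                        ~~~~~~~~~^^^^^^^^^
    return _wrapfunc(a, 'argmax', axis=axis, out=out, **kwds)
    return bound(*args, **kwds)
ValueError: attempt to get argmax of an empty sequence
```

```bash
sed -i "s/&(hsv\[...,0\]>80)&(hsv\[...,1\]>25)&(Z<.02),.003/\&(im[...,1].astype(int)>im[...,0].astype(int)+8),.003/; s/(hsv\[...,1\]>80),.006,False/(hsv[...,1]>80)\&(Z<.014),.006,False/" m.py
python3 m.py
```

```text
table z 0.0013010379039958275
mat c 623.9 -78.6 size 108.0 137.9 ang 80.2 n 2352 zmed 0.0053 pc [ 0.6232 -0.0783  0.0072]
slab c 545.5 -367.4 size 122.8 88.0 ang 89.3 n 1641 zmed 0.0345 pc [ 0.5448 -0.3663  0.0374]
stand(wood) c 544.3 -361.6 size 109.2 120.1 ang 5.2 n 472 zmed 0.0071 pc [ 0.5355 -0.3391  0.0071]
tray c 546.1 349.9 size 169.5 150.7 ang 76.5 n 768 zmed 0.0363 pc [0.5604 0.3378 0.0587]
strips c 553.8 364.0 size 127.3 129.2 ang 77.2 n 579 zmed 0.0266 pc [0.5496 0.3547 0.026 ]
handle c 507.3 87.7 size 18.4 87.1 ang 84.3 n 293 zmed 0.0684 pc [0.5063 0.0868 0.0792]
blade c 640.9 54.9 size 0.0 0.0 ang 0.0 n 1 zmed 0.0007 pc [0.6412 0.055  0.0007]
clip c 463.4 93.3 size 30.2 62.5 ang 89.7 n 269 zmed 0.0671 pc [0.4628 0.091  0.0706]
```

View pics/crops.png

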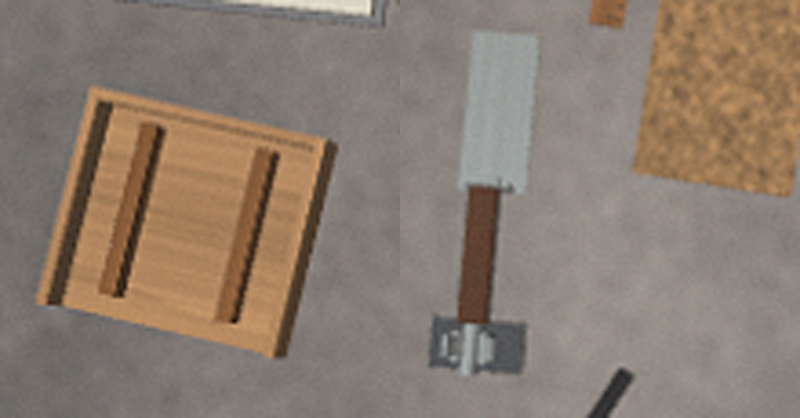

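View pics/slab.png

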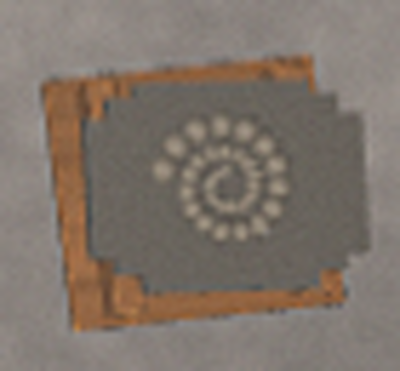

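Run:
```python
from h import *
def px(pts,s,o,off=0): return (np.array(pts,float)-[off,0]+.5)/s-.5+o
def q(name,pts,s,o,z,off=0):
    w=at_z('top',px(pts,s,o,off),z)[:,:2]*1000; n=len(w)
    e=[w[(i+1)%n]-w[i] for i in range(n)]
    print(name,'c',w.mean(0).round(1),'len',[round(np.linalg.norm(x),1) for x in e],'ang',[round(np.degrees(np.arctan2(x[1],x[0])),1) for x in e])
s=400/110
q('tray',[(93,88),(336,143),(283,357),(38,303)],s,(60,140),.036)
q('blade',[(473,31),(538,36),(524,193),(459,188)],s,(195,145),.003,400)
q('stand',[(45,85),(313,57),(345,300),(75,328)],400/70,(365,165),.006)
q('slabsides',[(86,115),(362,112),(370,255),(95,255)],400/70,(365,165),.033)
z=np.load('pics/top0.npz'); im,d=z['im'],z['d']
# strips lines
q('strips(mid far L,mid far R,near R,near L)',[(152,124),(266,150),(229,321),(111,295)],s,(60,140),.026)
# base edge angle via slab mask: left & right edges robust
P=cloud('top',d); m=(P[...,2]>.024)&(cv2.cvtColor(im,cv2.COLOR_RGB2HSV)[...,1]<60); 
sub=np.zeros_like(m); sub[165:230,365:435]=m[165:230,365:435]
v,u=np.nonzero(sub); w=at_z('top',np.c_[u,v],.033)[:,:2]*1000
c=w.mean(0); best=[]
for a in np.arange(-6,10,.5):
    t=np.radians(a); x=(w-c)@[np.cos(t),np.sin(t)]; y=(w-c)@[-np.sin(t),np.cos(t)]
    H,_,_=np.histogram2d(x,y,bins=[np.arange(-80,80,2)]*2)
    best.append((np.sum(np.histogram(y,np.arange(-80,80,1.))[0]**2)+np.sum(np.histogram(x,np.arange(-80,80,1.))[0]**2),a))
print(c,sorted(best)[-4:])
```

```text
tray c [544.8 346.7] len [np.float64(171.4), np.float64(146.4), np.float64(170.8), np.float64(148.9)] ang [np.float64(-103.4), np.float64(166.5), np.float64(77.5), np.float64(-13.3)]
blade c [607.5  78.3] len [np.float64(45.2), np.float64(109.1), np.float64(44.7), np.float64(109.2)] ang [np.float64(-95.2), np.float64(174.5), np.float64(84.9), np.float64(-5.2)]
stand c [ 544.4 -362.5] len [np.float64(119.8), np.float64(107.1), np.float64(119.7), np.float64(106.5)] ang [np.float64(-84.8), np.float64(-175.1), np.float64(95.0), np.float64(5.0)]
slabsides c [ 545.8 -368.6] len [np.float64(119.6), np.float64(61.3), np.float64(118.5), np.float64(59.7)] ang [np.float64(-90.1), np.float64(-179.5), np.float64(89.2), np.float64(1.5)]
strips(mid far L,mid far R,near R,near L) c [545.4 348. ] len [np.float64(81.0), np.float64(117.6), np.float64(83.0), np.float64(118.7)] ang [np.float64(-103.4), np.float64(168.4), np.float64(77.4), np.float64(-12.6)]
[ 545.11001826 -367.61547747] [(np.int64(74142), np.float64(-2.0)), (np.int64(83430), np.float64(-2.5)), (np.int64(85136), np.float64(-0.5)), (np.int64(87310), np.float64(-1.0))]
```

Measurements are consistent with the given sizes:

| Thing | Position (mm) | Yaw (deg) |
|---|---|---|
| Lifter | (607, 78) | -5.4 |
| Stand | (544, -362) | +5 |
| Slab | (545.5, -367.8) | about 0 |
| Tray | (545.5, 348) | -13.2 |
| Mat | (624, -79) | -9.8 |

I'll move above the grip point first.

>>> step_arm:
  steps:
    - {"xyz": [-0.2,0.28,0],"turn": [0,0,0],"gripper": 1}
    - {"xyz": [-0.44,0.61,0],"turn": [0,0,0],"gripper": 1}
    - {"xyz": [-0.44,0.61,0],"turn": [0,0,0],"gripper": 1}
    - {"xyz": [-0.44,0.61,0],"turn": [0,0,0],"gripper": 1}
    - {"xyz": [-0.44,0.61,0],"turn": [0,0,0],"gripper": 1}
    - {"xyz": [-0.44,0.61,0],"turn": [0,0,0],"gripper": 1}
    - {"xyz": [-0.44,0.61,0],"turn": [0,0,0],"gripper": 1}
    - {"xyz": [-0.44,0.61,0],"turn": [0,0,0],"gripper": 1}
    - {"xyz": [-0.44,0.61,0],"turn": [0,0,0],"gripper": 1}
    - {"xyz": [-0.44,0.61,0],"turn": [0,0,0],"gripper": 1}
    - {"xyz": [-0.44,0.61,0],"turn": [0,0,0],"gripper": 1}
    - {"xyz": [-0.44,0.61,0],"turn": [0,0,0],"gripper": 1}
    - {"xyz": [-0.44,0.61,0],"turn": [0,0,0],"gripper": 1}
    - {"xyz": [-0.44,0.61,0],"turn": [0,0,0],"gripper": 1}
    - {"xyz": [-0.44,0.61,0],"turn": [0,0,0],"gripper": 1}
    - {"xyz": [-0.44,0.61,0],"turn": [0,0,0],"gripper": 1}
    - {"xyz": [-0.44,0.61,0],"turn": [0,0,0],"gripper": 1}
    - {"xyz": [-0.44,0.61,0],"turn": [0,0,0],"gripper": 1}
    - {"xyz": [-0.44,0.61,0],"turn": [0,0,-0.95],"gripper": 1}
    - {"xyz": [-0.4,0.64,0],"turn": [0,0,-0.95],"gripper": 1}

```text
time_s: 1.77
position: [0.5143, 0.0865, 0.2503]
tool_rot: [[0.091, 0.996, -0.001], [0.996, -0.091, -0.0], [-0.0, -0.001, -1.0]]
ft_force: [0.8, 0.9, 0.4]
grip_width: 0.0855
```

>>> step_arm:
  squeeze: 100
  steps:
    - {"xyz": [0,-0.04,0.3],"turn": [0,0,0],"gripper": 1}
    - {"xyz": [0,0,0.6],"turn": [0,0,0],"gripper": 0.3}
    - {"xyz": [0,0,0.6],"turn": [0,0,0],"gripper": 0.3}
    - {"xyz": [0,0,0.6],"turn": [0,0,0],"gripper": 0.3}
    - {"xyz": [0,0,0.6],"turn": [0,0,0],"gripper": 0.3}
    - {"xyz": [0,0,0.6],"turn": [0,0,0],"gripper": 0.3}
    - {"xyz": [0,0,0.6],"turn": [0,0,0],"gripper": 0.3}
    - {"xyz": [0,0,0.6],"turn": [0,0,0],"gripper": 0.3}
    - {"xyz": [0,0,0.35],"turn": [0,0,0],"gripper": 0.3}
    - {"xyz": [0,0,0],"turn": [0,0,0],"gripper": 0.3}
    - {"xyz": [0,0,0],"turn": [0,0,0],"gripper": 0.3}

```text
time_s: 2.68
position: [0.5123, 0.0884, 0.0563]
tool_rot: [[0.094, 0.996, -0.001], [0.996, -0.094, -0.0], [-0.0, -0.001, -1.0]]
ft_force: [0.5, -0.3, 0.5]
grip_width: 0.0554
```

Run:
```python
from h import *
im,d=shot('side','s1')
c=im[120:240,140:300]; cv2.imwrite('pics/s1c.png',cv2.resize(c,(800,600),interpolation=cv2.INTER_CUBIC)[:,:,::-1])
```

```text
(no output)
```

View pics/s1c.png

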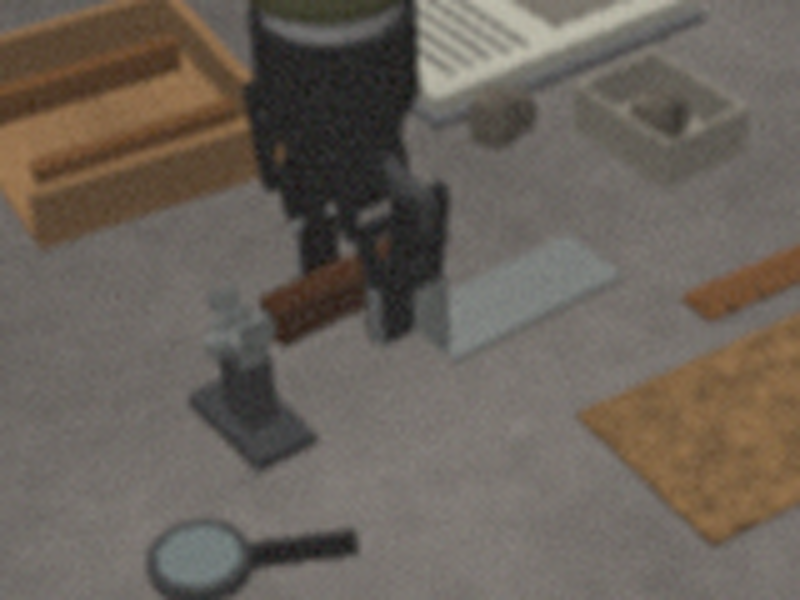

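The crop shows the fingers straddling the handle at about (380,270), with the blade ahead and the clip at (245,380). I'll close the gripper and pull straight up.

>>> step_arm:
  squeeze: 100
  steps:
    - {"xyz": [0,0,0],"turn": [0,0,0],"gripper": -1}
    - {"xyz": [0,0,0],"turn": [0,0,0],"gripper": -1}
    - {"xyz": [0,0,0],"turn": [0,0,0],"gripper": -1}
    - {"xyz": [0,0,0],"turn": [0,0,0],"gripper": -1}
    - {"xyz": [0,0,0],"turn": [0,0,0],"gripper": -1}
    - {"xyz": [0,0,0],"turn": [0,0,0],"gripper": -1}
    - {"xyz": [0,0,0],"turn": [0,0,0],"gripper": -1}

```text
time_s: 3.32
position: [0.5129, 0.0888, 0.0573]
tool_rot: [[0.094, 0.996, 0.002], [0.996, -0.094, -0.0], [-0.0, 0.002, -1.0]]
ft_force: [-2.7, -1.1, 6.0]
grip_width: 0.0183
```

>>> step_arm:
  steps:
    - {"xyz": [0,0,-0.06],"turn": [0,0,0],"gripper": -1}
    - {"xyz": [0,0,-0.06],"turn": [0,0,0],"gripper": -1}
    - {"xyz": [0,0,-0.06],"turn": [0,0,0],"gripper": -1}
    - {"xyz": [0,0,-0.06],"turn": [0,0,0],"gripper": -1}
    - {"xyz": [0,0,-0.06],"turn": [0,0,0],"gripper": -1}
    - {"xyz": [0,0,-0.1],"turn": [0,0,0],"gripper": -1}
    - {"xyz": [0,0,-0.2],"turn": [0,0,0],"gripper": -1}
    - {"xyz": [0,0,-0.2],"turn": [0,0,0],"gripper": -1}
    - {"xyz": [0,0,-0.3],"turn": [0,0,0],"gripper": -1}
    - {"xyz": [0,0,-0.3],"turn": [0,0,0],"gripper": -1}
    - {"xyz": [0,0,-0.4],"turn": [0,0,0],"gripper": -1}
    - {"xyz": [0,0,-0.4],"turn": [0,0,0],"gripper": -1}
    - {"xyz": [0,0,-0.4],"turn": [0,0,0],"gripper": -1}
    - {"xyz": [0,0,-0.3],"turn": [0,0,0],"gripper": -1}
    - {"xyz": [0,0,0],"turn": [0,0,0],"gripper": -1}
    - {"xyz": [0,0,0],"turn": [0,0,0],"gripper": -1}

```text
time_s: 4.65
position: [0.5126, 0.0889, 0.173]
tool_rot: [[0.094, 0.996, 0.001], [0.996, -0.094, -0.0], [0.0, 0.001, -1.0]]
ft_force: [-0.8, -0.0, -2.7]
grip_width: 0.0184
```

Run:
```python
from h import *
o=env.observe(); print(o['position'],o['ft_force'],o['wrist_torque'])
im,d=shot('top','t2'); P=cloud('top',d)
R=o['tool_rot']; T=o['position']
# nominal blade pts: lifter x=tool y, lifter y=tool x, lifter z=-tool z; origin = T + 95*x -56*z
X,Y,Z=R[:,1],R[:,0],-R[:,2]; O=T+.095*X-.056*Z
pts=np.array([O+.055*s*X+.023*t*Y+.003*Z for s,t in((1,1),(1,-1),(-1,-1),(-1,1))]); print('nominal O',O,proj('top',pts).round(1))
m=(P[...,2]>.07)&(P[...,2]<.115)
S=P-O; sx=S@X; sy=S@Y; m=(abs(sx)<.08)&(abs(sy)<.045)&(abs(S@Z)<.02)
Q=P[m]; A=np.c_[Q-O]@np.c_[X,Y,Z]; 
f=np.linalg.lstsq(np.c_[A[:,:2],np.ones(len(A))],A[:,2],rcond=None)[0]; print('plane slope x,y, h',f, 'n',m.sum())
(c,s,a)=cv2.minAreaRect((A[:,:2]*1000).astype(np.float32)); print(c,s,a)
c=im[120:270,150:350]; cv2.imwrite('pics/t2c.png',cv2.resize(c,(800,600),interpolation=cv2.INTER_CUBIC)[:,:,::-1])
```

```text
[0.51259955 0.08890911 0.17297893] [-0.7882099  -0.00426654 -2.71528443] [ 0.0045828   0.12748937 -0.01117891]
nominal O [0.60726425 0.08001204 0.11711806] [[209.3 144.4]
 [229.6 146. ]
 [225.3 194.4]
 [204.8 192.7]]
plane slope x,y, h [-0.00976963 -0.00025312  0.00257419] n 687
(16.72339630126953, -1.951589584350586) (46.40692138671875, 78.68392181396484) 89.61624908447266
```

>>> step_arm:
  steps:
    - {"xyz": [-0.35,-0.105,0],"turn": [0,0,0],"gripper": -1}
    - {"xyz": [-0.7,-0.21,0],"turn": [0,0,0],"gripper": -1}
    - {"xyz": [-0.7,-0.21,0],"turn": [0,0,0],"gripper": -1}
    - {"xyz": [-0.7,-0.21,0],"turn": [0,0,0],"gripper": -1}
    - {"xyz": [-0.7,-0.21,0],"turn": [0,0,0],"gripper": -1}
    - {"xyz": [-0.7,-0.21,0],"turn": [0,0,0],"gripper": -1}
    - {"xyz": [-0.7,-0.21,0],"turn": [0,0,0],"gripper": -1}
    - {"xyz": [-0.7,-0.21,0],"turn": [0,0,0],"gripper": -1}
    - {"xyz": [-0.7,-0.21,0],"turn": [0,0,0],"gripper": -1}
    - {"xyz": [-0.7,-0.21,0],"turn": [0,0,0],"gripper": -1}
    - {"xyz": [-0.7,-0.21,0],"turn": [0,0,0],"gripper": -1}
    - {"xyz": [-0.7,-0.21,0],"turn": [0,0,0],"gripper": -1}
    - {"xyz": [-0.7,-0.21,0],"turn": [0,0,0],"gripper": -1}
    - {"xyz": [-0.7,-0.21,0],"turn": [0,0,0],"gripper": -1}
    - {"xyz": [-0.7,-0.21,0],"turn": [0,0,0],"gripper": -1}
    - {"xyz": [-0.7,-0.21,0],"turn": [0,0,0],"gripper": -1}
    - {"xyz": [-0.7,-0.21,0],"turn": [0,0,0],"gripper": -1}
    - {"xyz": [-0.35,-0.105,0],"turn": [0,0,-0.86],"gripper": -1}
    - {"xyz": [0,0,0],"turn": [0,0,-0.86],"gripper": -1}
    - {"xyz": [0,0,0],"turn": [0,0,0],"gripper": -1}

```text
time_s: 6.37
position: [0.3251, -0.3721, 0.1713]
tool_rot: [[-0.045, 0.999, -0.001], [0.999, 0.045, 0.002], [0.002, -0.001, -1.0]]
ft_force: [-0.1, -0.2, -1.9]
grip_width: 0.0185
```

>>> step_arm:
  steps:
    - {"xyz": [0,0,0.25],"turn": [0,0,0],"gripper": -1}
    - {"xyz": [0,0,0.5],"turn": [0,0,0],"gripper": -1}
    - {"xyz": [0,0,0.5],"turn": [0,0,0],"gripper": -1}
    - {"xyz": [0,0,0.5],"turn": [0,0,0],"gripper": -1}
    - {"xyz": [0,0,0.5],"turn": [0,0,0],"gripper": -1}
    - {"xyz": [0,0,0.25],"turn": [0,0,0],"gripper": -1}
    - {"xyz": [0,0,0.05],"turn": [0,0,0],"gripper": -1}
    - {"xyz": [0,0,0],"turn": [0,0,0],"gripper": -1}
    - {"xyz": [0,0,0],"turn": [0,0,0],"gripper": -1}

```text
time_s: 7.12
position: [0.3261, -0.3716, 0.0708]
tool_rot: [[-0.043, 0.999, 0.0], [0.999, 0.043, -0.0], [-0.0, 0.0, -1.0]]
ft_force: [-0.1, -0.7, -0.8]
grip_width: 0.0184
```

```bash
cat > b.py <<'E'
from h import *
import sys
o=env.observe(); print(o['position'].round(4),o['ft_force'].round(1))
R=o['tool_rot']; T=o['position']; X,Y,Z=R[:,1],R[:,0],-R[:,2]; O=T+.095*X-.056*Z
print('O',O.round(4),'yaw',np.degrees(np.arctan2(X[1],X[0])),'tilt',X[2],Y[2])
def blade(n,tag):
    im,d=shot(n,tag); P=cloud(n,d); S=P-O; A=S@np.c_[X,Y,Z]
    m=(abs(A[...,0])<.09)&(abs(A[...,1])<.045)&(abs(A[...,2])<.005)
    k,l,s,_=cv2.connectedComponentsWithStats(m.astype('uint8')); m=l==1+np.argmax(s[1:,4])
    Q=A[m]; f=np.linalg.lstsq(np.c_[Q[:,:2],np.ones(len(Q))],Q[:,2],rcond=None)[0]
    print(n,'slopes',f.round(4),'x',np.percentile(Q[:,0],[1,99]).round(4),'y',np.percentile(Q[:,1],[1,99]).round(4),m.sum()); return im,d,P
E
python3 - <<'E'
from b import *
im,d,P=blade('side','s3'); blade('top','t3')
c=im[190:340,220:420]; cv2.imwrite('pics/s3c.png',cv2.resize(c,(800,600),interpolation=cv2.INTER_CUBIC)[:,:,::-1])
E
```

```text
[ 0.3261 -0.3716  0.0708] [-0.1 -0.7 -0.8]
O [ 0.421  -0.3675  0.0148] yaw 2.487638066450314 tilt 0.0002204044420752056 -0.0004971855076737518
side slopes [-0.0086 -0.0091  0.001 ] x [-0.0041  0.0541] y [-0.0228  0.0226] 563
top slopes [0.0012 0.009  0.0022] x [-0.0521  0.0535] y [-0.0239  0.0224] 751
```

View pics/s3c.png

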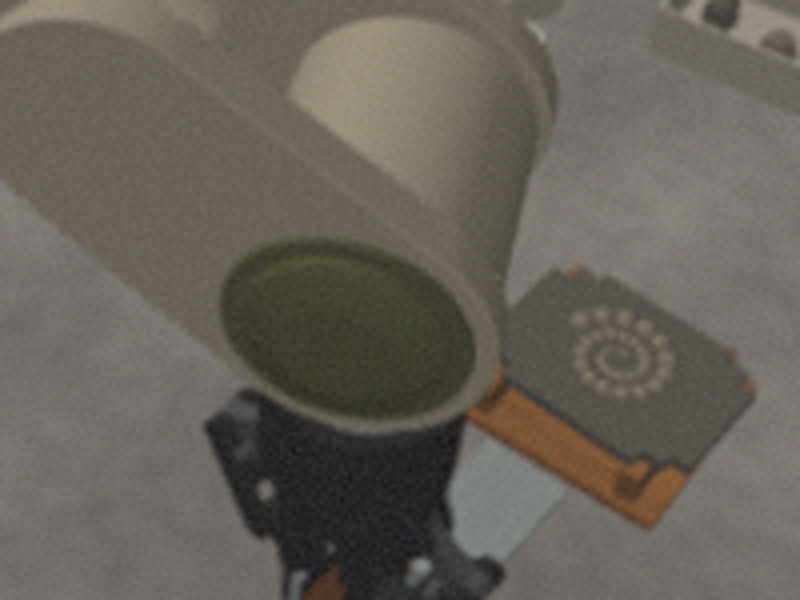

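The blade, level at about 13-14 mm, points into the channel from the near side. I'll slide it in.

>>> step_arm:
  steps:
    - {"xyz": [-0.06,0.1,0],"turn": [0,0,0],"gripper": -1}
    - {"xyz": [0,0.2,0],"turn": [0,0,0],"gripper": -1}
    - {"xyz": [0,0.2,0],"turn": [0,0,0],"gripper": -1}
    - {"xyz": [0,0.2,0],"turn": [0,0,0],"gripper": -1}
    - {"xyz": [0,0.2,0],"turn": [0,0,0],"gripper": -1}
    - {"xyz": [0,0.2,0],"turn": [0,0,0],"gripper": -1}
    - {"xyz": [0,0.2,0],"turn": [0,0,0],"gripper": -1}
    - {"xyz": [0,0.2,0],"turn": [0,0,0],"gripper": -1}
    - {"xyz": [0,0.2,0],"turn": [0,0,0],"gripper": -1}

```text
time_s: 7.97
position: [0.3947, -0.371, 0.0703]
tool_rot: [[-0.044, 0.999, -0.0], [0.999, 0.044, 0.0], [0.0, -0.0, -1.0]]
ft_force: [0.4, 0.6, -2.3]
grip_width: 0.0186
```

>>> step_arm:
  steps:
    - {"xyz": [0,0.2,0],"turn": [0,0,0],"gripper": -1}
    - {"xyz": [0,0.2,0],"turn": [0,0,0],"gripper": -1}
    - {"xyz": [0,0.2,0],"turn": [0,0,0],"gripper": -1}
    - {"xyz": [0,0.2,0],"turn": [0,0,0],"gripper": -1}
    - {"xyz": [0,0.2,0],"turn": [0,0,0],"gripper": -1}
    - {"xyz": [0,0.2,0],"turn": [0,0,0],"gripper": -1}
    - {"xyz": [0,0.1,0],"turn": [0,0,0],"gripper": -1}
    - {"xyz": [0,0,0],"turn": [0,0,0],"gripper": -1}
    - {"xyz": [0,0,0],"turn": [0,0,0],"gripper": -1}

```text
time_s: 8.72
position: [0.4458, -0.3687, 0.0702]
tool_rot: [[-0.044, 0.999, -0.0], [0.999, 0.044, 0.0], [0.0, -0.0, -1.0]]
ft_force: [0.6, 0.1, -2.1]
grip_width: 0.0185
```

Run:
```python
from b import *
im,d=shot('side','s4')
c=im[200:350,260:460]; cv2.imwrite('pics/s4c.png',cv2.resize(c,(800,600),interpolation=cv2.INTER_CUBIC)[:,:,::-1])
```

```text
[ 0.4458 -0.3687  0.0702] [ 0.6  0.1 -2.1]
O [ 0.5407 -0.3645  0.0142] yaw 2.527100926943866 tilt -0.0002830320275505178 0.00023260359326878247
```

View pics/s4c.png

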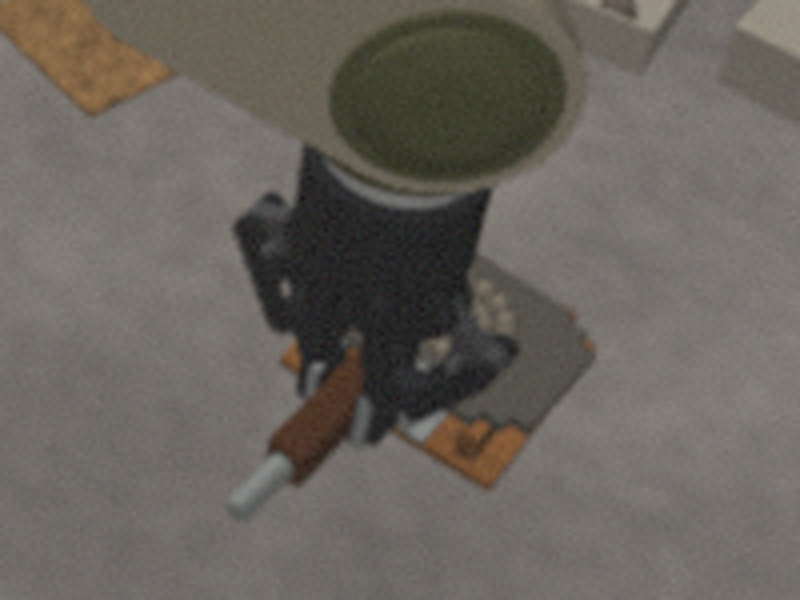

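The blade is under the slab with no contact. I'll go 4 mm further, then lift slowly.

>>> step_arm:
  squeeze: 110
  steps:
    - {"xyz": [0,0.1,0],"turn": [0,0,0],"gripper": -1}
    - {"xyz": [0,0,-0.05],"turn": [0,0,0],"gripper": -1}
    - {"xyz": [0,0,-0.05],"turn": [0,0,0],"gripper": -1}
    - {"xyz": [0,0,-0.04],"turn": [0,0,0],"gripper": -1}
    - {"xyz": [0,0,-0.03],"turn": [0,0,0],"gripper": -1}
    - {"xyz": [0,0,-0.03],"turn": [0,0,0],"gripper": -1}
    - {"xyz": [0,0,-0.03],"turn": [0,0,0],"gripper": -1}
    - {"xyz": [0,0,-0.03],"turn": [0,0,0],"gripper": -1}
    - {"xyz": [0,0,-0.03],"turn": [0,0,0],"gripper": -1}
    - {"xyz": [0,0,-0.03],"turn": [0,0,0],"gripper": -1}
    - {"xyz": [0,0,-0.03],"turn": [0,0,0],"gripper": -1}
    - {"xyz": [0,0,-0.04],"turn": [0,0,0],"gripper": -1}
    - {"xyz": [0,0,-0.05],"turn": [0,0,0],"gripper": -1}
    - {"xyz": [0,0,-0.05],"turn": [0,0,0],"gripper": -1}
    - {"xyz": [0,0,-0.07],"turn": [0,0,0],"gripper": -1}
    - {"xyz": [0,0,-0.1],"turn": [0,0,0],"gripper": -1}
    - {"xyz": [0,0,-0.1],"turn": [0,0,0],"gripper": -1}
    - {"xyz": [0,0,-0.1],"turn": [0,0,0],"gripper": -1}
    - {"xyz": [0,0,-0.05],"turn": [0,0,0],"gripper": -1}
    - {"xyz": [0,0,0],"turn": [0,0,0],"gripper": -1}

```text
time_s: 10.43
position: [0.45, -0.3688, 0.1074]
tool_rot: [[-0.044, 0.999, 0.001], [0.999, 0.044, -0.001], [-0.001, 0.001, -1.0]]
ft_force: [0.3, -0.4, -3.0]
grip_width: 0.0179
```

```bash
cat > sl.py <<'E'
from b import *
def slab(n,tag):
    im,d=shot(n,tag); P=cloud(n,d); A=(P-O)@np.c_[X,Y,Z]
    hs=cv2.cvtColor(im,cv2.COLOR_RGB2HSV)
    m=(abs(A[...,0])<.09)&(abs(A[...,1])<.09)&(A[...,2]>-.005)&(A[...,2]<.022)
    Q=A[m]; q=Q[(Q[:,0]>-.03)]
    f=np.linalg.lstsq(np.c_[q[:,:2],np.ones(len(q))],q[:,2],rcond=None)[0]
    print(n,'slopes',f.round(4),'x',np.percentile(Q[:,0],[.5,99.5]).round(4),'y',np.percentile(Q[:,1],[.5,99.5]).round(4),m.sum(),cv2.minAreaRect((Q[:,:2]*1000).astype(np.float32)))
    return im,d,P,A,m
E
python3 - <<'E'
from sl import *
slab('side','s5'); im,d,P,A,m=slab('top','t5')
print(o['wrist_torque'])
im2=np.load('pics/s5.npz')['im'][180:330,240:440]; im1=im[140:290,330:480]
o2=np.hstack([cv2.resize(im2,(440,330)),cv2.resize(im1,(330,330))]); cv2.imwrite('pics/x5.png',o2[:,:,::-1])
E
```

```text
[ 0.45   -0.3688  0.1074] [ 0.3 -0.4 -3. ]
O [ 0.5449 -0.3647  0.0515] yaw 2.5113217746389354 tilt 0.0006872183194373405 -0.0009480601523374615
side slopes [-0.0242  0.0129  0.008 ] x [-0.0566  0.0544] y [-0.0615  0.0377] 942 ((-3.393951416015625, -18.4215087890625), (99.30558776855469, 108.90377044677734), 71.46773529052734)
top slopes [-0.0338 -0.0022  0.0091] x [-0.0525  0.054 ] y [-0.0631  0.0569] 1888 ((-0.33683013916015625, -3.1719131469726562), (121.77591705322266, 110.75823211669922), 88.29973602294922)
[-0.01719642  0.25459654 -0.03964999]
```

View pics/x5.png

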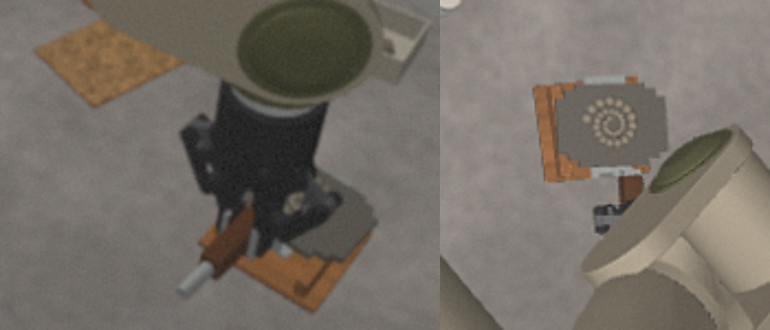

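The slab rides level across the blade, shifted about 3 mm, with a slight tip droop of about 0.03 rad. I'll lift on, level it slightly, and start the carry.

>>> step_arm:
  steps:
    - {"xyz": [0,0,-0.05],"turn": [-0.05,0,0],"gripper": -1}
    - {"xyz": [0,0,-0.1],"turn": [-0.05,0,0],"gripper": -1}
    - {"xyz": [0,0,-0.2],"turn": [-0.05,0,0],"gripper": -1}
    - {"xyz": [0,0,-0.3],"turn": [-0.05,0,0],"gripper": -1}
    - {"xyz": [0,0,-0.3],"turn": [-0.05,0,0],"gripper": -1}
    - {"xyz": [0,0,-0.3],"turn": [0,0,0],"gripper": -1}
    - {"xyz": [0,0,-0.3],"turn": [0,0,0],"gripper": -1}
    - {"xyz": [0,0,-0.2],"turn": [0,0,0],"gripper": -1}
    - {"xyz": [0,0,-0.15],"turn": [0,0,0],"gripper": -1}
    - {"xyz": [0.05,0,-0.1],"turn": [0,0,0],"gripper": -1}
    - {"xyz": [0.1,0,0],"turn": [0,0,0],"gripper": -1}
    - {"xyz": [0.15,0,0],"turn": [0,0,0],"gripper": -1}
    - {"xyz": [0.2,0,0],"turn": [0,0,0],"gripper": -1}
    - {"xyz": [0.25,0,0],"turn": [0,0,0],"gripper": -1}
    - {"xyz": [0.3,0.02,0],"turn": [0,0,0],"gripper": -1}
    - {"xyz": [0.25,0.02,0],"turn": [0,0,0],"gripper": -1}
    - {"xyz": [0.2,0.02,0],"turn": [0,0,0],"gripper": -1}
    - {"xyz": [0.15,0,0],"turn": [0,0,0],"gripper": -1}
    - {"xyz": [0.1,0,0],"turn": [0,0,0],"gripper": -1}
    - {"xyz": [0.05,0,0],"turn": [0,0,0],"gripper": -1}

```text
time_s: 12.2
position: [0.4479, -0.296, 0.1869]
tool_rot: [[-0.044, 0.999, 0.02], [0.999, 0.044, 0.001], [-0.0, 0.02, -1.0]]
ft_force: [0.1, -0.7, -3.3]
grip_width: 0.0183
```

Run:
```python
from sl import *
slab('side','s6'); im,d,P,A,m=slab('top','t6'); print(o['tool_rot'].round(3).tolist())
```

```text
[ 0.4479 -0.296   0.1869] [ 0.1 -0.7 -3.3]
O [ 0.5439 -0.2918  0.1328] yaw 2.536712380683314 tilt 0.020078877850565665 -7.880611372522976e-05
side slopes [-0.0269  0.0398  0.0095] x [-0.0571  0.0542] y [-0.0618  0.0483] 1254 ((-2.126251220703125, -12.096664428710938), (112.10352325439453, 107.63044738769531), 62.018150329589844)
top slopes [-0.0316 -0.0009  0.0096] x [-0.0522  0.0544] y [-0.062   0.0571] 2213 ((0.16527938842773438, -3.0956497192382812), (121.52146911621094, 110.63154602050781), 88.95050048828125)
[[-0.044, 0.999, 0.02], [0.999, 0.044, 0.001], [-0.0, 0.02, -1.0]]
```

>>> step_arm:
  steps:
    - {"xyz": [0.1,0,0],"turn": [0,0,0],"gripper": -1}
    - {"xyz": [0.2,0,0],"turn": [0,0,0],"gripper": -1}
    - {"xyz": [0.3,0,0],"turn": [0,0,0],"gripper": -1}
    - {"xyz": [0.4,0.03,0],"turn": [0,0,0],"gripper": -1}
    - {"xyz": [0.5,0.03,0],"turn": [0,0,0],"gripper": -1}
    - {"xyz": [0.5,0.03,0],"turn": [0,0,0],"gripper": -1}
    - {"xyz": [0.5,0.03,0],"turn": [0,0,0],"gripper": -1}
    - {"xyz": [0.5,0.03,0],"turn": [0,0,0],"gripper": -1}
    - {"xyz": [0.5,0.03,0],"turn": [0,0,0],"gripper": -1}
    - {"xyz": [0.5,0.03,0],"turn": [0,0,0],"gripper": -1}
    - {"xyz": [0.5,0.03,0],"turn": [0,0,0],"gripper": -1}
    - {"xyz": [0.5,0.03,0],"turn": [0,0,0],"gripper": -1}
    - {"xyz": [0.5,0.03,0],"turn": [0,0,0],"gripper": -1}
    - {"xyz": [0.5,0.03,0],"turn": [0,0,0],"gripper": -1}
    - {"xyz": [0.5,0.03,0],"turn": [0,0,0],"gripper": -1}
    - {"xyz": [0.5,0.03,0],"turn": [0,0,0],"gripper": -1}
    - {"xyz": [0.5,0.03,0],"turn": [0,0,0],"gripper": -1}
    - {"xyz": [0.5,0.03,0],"turn": [0,0,0],"gripper": -1}
    - {"xyz": [0.5,0.03,0],"turn": [0,0,0],"gripper": -1}
    - {"xyz": [0.5,0.03,0],"turn": [0,0,0],"gripper": -1}

```text
time_s: 13.97
position: [0.4513, 0.066, 0.1873]
tool_rot: [[-0.044, 0.999, 0.02], [0.999, 0.044, 0.001], [0.0, 0.02, -1.0]]
ft_force: [-0.1, -0.1, -4.1]
grip_width: 0.018
```

>>> step_arm:
  steps:
    - {"xyz": [0.5,0.03,0],"turn": [0,0,0],"gripper": -1}
    - {"xyz": [0.5,0.03,0],"turn": [0,0,0],"gripper": -1}
    - {"xyz": [0.5,0.03,0],"turn": [0,0,0],"gripper": -1}
    - {"xyz": [0.5,0.03,0],"turn": [0,0,0],"gripper": -1}
    - {"xyz": [0.5,0.03,0],"turn": [0,0,0],"gripper": -1}
    - {"xyz": [0.5,0.03,0],"turn": [0,0,0],"gripper": -1}
    - {"xyz": [0.5,0.03,0],"turn": [0,0,0],"gripper": -1}
    - {"xyz": [0.5,0.03,0],"turn": [0,0,0],"gripper": -1}
    - {"xyz": [0.5,0.03,0],"turn": [0,0,0],"gripper": -1}
    - {"xyz": [0.5,0.03,0],"turn": [0,0,0],"gripper": -1}
    - {"xyz": [0.5,0.03,0],"turn": [0,0,0],"gripper": -1}
    - {"xyz": [0.5,0.03,0],"turn": [0,0,0],"gripper": -1}
    - {"xyz": [0.45,0,0],"turn": [0,0,0],"gripper": -1}
    - {"xyz": [0.4,0,0],"turn": [0,0,0],"gripper": -1}
    - {"xyz": [0.3,0,0],"turn": [0,0,0],"gripper": -1}
    - {"xyz": [0.25,0,0],"turn": [0,0,0],"gripper": -1}
    - {"xyz": [0.15,0,0],"turn": [0,0,0],"gripper": -1}
    - {"xyz": [0.1,0,0],"turn": [0,0,0],"gripper": -1}
    - {"xyz": [0,0,0],"turn": [0,0,0],"gripper": -1}

```text
time_s: 15.55
position: [0.4532, 0.3706, 0.1874]
tool_rot: [[-0.044, 0.999, 0.02], [0.999, 0.044, 0.001], [0.0, 0.02, -1.0]]
ft_force: [-0.1, 0.0, -2.9]
grip_width: 0.0181
```

>>> step_arm:
  steps:
    - {"xyz": [0,0,0],"turn": [0,0,0.15],"gripper": -1}
    - {"xyz": [0,0,0],"turn": [0,0,0.35],"gripper": -1}
    - {"xyz": [0,0,0],"turn": [0,0,0.5],"gripper": -1}
    - {"xyz": [0,0,0],"turn": [0,0,0.6],"gripper": -1}
    - {"xyz": [0,0,0],"turn": [0,0,0.6],"gripper": -1}
    - {"xyz": [0,0,0],"turn": [0,0,0.5],"gripper": -1}
    - {"xyz": [0,0,0],"turn": [0,0,0.3],"gripper": -1}
    - {"xyz": [0,0,0],"turn": [0,0,0.15],"gripper": -1}
    - {"xyz": [0,0,0],"turn": [0,0,0],"gripper": -1}
    - {"xyz": [0,0,0],"turn": [0,0,0],"gripper": -1}

```text
time_s: 16.38
position: [0.4535, 0.37, 0.1875]
tool_rot: [[0.206, 0.978, 0.02], [0.978, -0.206, 0.001], [0.005, 0.019, -1.0]]
ft_force: [-0.2, 1.0, -3.4]
grip_width: 0.0182
```

```bash
cat > rel.py <<'E'
from sl import *
def run(tag,view=None):
    slab('side','s'+tag); im,d,P,A,m=slab('top','t'+tag)
    # slab grey mask in blade plane
    E=np.array(K('top')['extrinsics']); v,u=np.nonzero(m)
    r=rays('top',np.c_[u,v])@E[:3,:3].T; t=((O-E[:3,3])@Z+.010)/(r@Z); W=E[:3,3]+r*t[:,None]; B=(W-O)@np.c_[X,Y]*1000
    best=[]
    for a in np.arange(-10,10.1,.5):
        q=np.radians(a); y=-B[:,0]*np.sin(q)+B[:,1]*np.cos(q); h=np.histogram(y[abs(y)>35],np.arange(-90,90,2.))[0]; 
        w=np.percentile(y,99.5)-np.percentile(y,.5); best.append((w,a))
    a=min(best)[1]; q=np.radians(a); c,s=np.cos(q),np.sin(q)
    x=B[:,0]*c+B[:,1]*s; y=-B[:,0]*s+B[:,1]*c; out=abs(y-3*0)>30
    print('slab yaw in blade',a,'width',min(best)[0],'y c',(np.percentile(y,99.5)+np.percentile(y,.5))/2,'x ext(off blade)',np.percentile(x[out],[1,99]),o['tool_rot'].round(3).tolist())
    if view: 
        x0,y0,w,h=view; cv2.imwrite('pics/v'+tag+'.png',cv2.resize(im[y0:y0+h,x0:x0+w],(w*4,h*4),interpolation=cv2.INTER_CUBIC)[:,:,::-1])
E
python3 -c "
from rel import *
run('7',(50,120,190,130))"
```

```text
[0.4535 0.37   0.1875] [-0.2  1.  -3.4]
O [0.5475 0.3505 0.1333] yaw -11.913769854570514 tilt 0.019363301016654132 0.004986071294323788
side slopes [-0.0155  0.0102  0.0087] x [-0.0568  0.0518] y [-0.0645  0.0599] 801 ((-2.788066864013672, -2.3038253784179688), (127.38807678222656, 111.17486572265625), 86.33676147460938)
top slopes [-0.0313  0.0034  0.0099] x [-0.052   0.0539] y [-0.0628  0.0551] 2171 ((1.3194847106933594, -3.7381858825683594), (120.28336334228516, 110.15777587890625), 87.3509521484375)
slab yaw in blade -5.0 width 118.42455860086977 y c -4.654891289266782 x ext(off blade) [-40.66205036  43.33431688] [[0.206, 0.978, 0.02], [0.978, -0.206, 0.001], [0.005, 0.019, -1.0]]
```

View pics/v7.png

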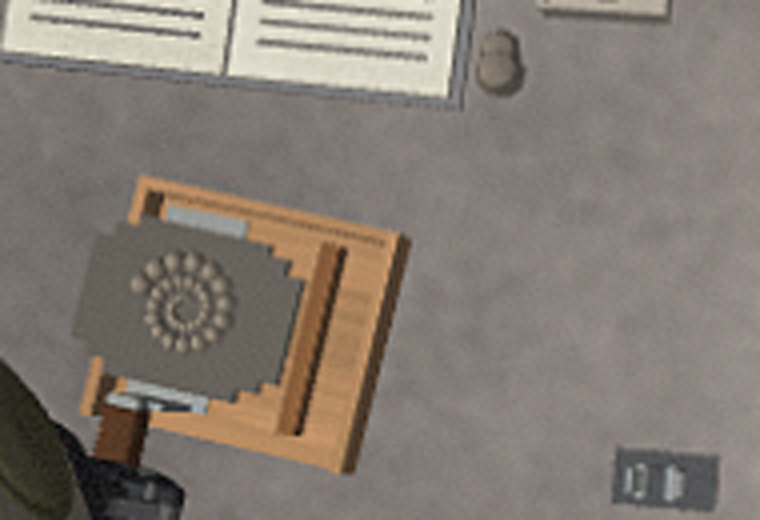

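The slab is over the tray and stable on the blade. I'll correct by a few mm and descend.

>>> step_arm:
  steps:
    - {"xyz": [0.03,-0.07,0.05],"turn": [0,0,0],"gripper": -1}
    - {"xyz": [0,0,0.15],"turn": [0,0,0],"gripper": -1}
    - {"xyz": [0,0,0.25],"turn": [0,0,0],"gripper": -1}
    - {"xyz": [0,0,0.3],"turn": [0,0,0],"gripper": -1}
    - {"xyz": [0,0,0.3],"turn": [0,0,0],"gripper": -1}
    - {"xyz": [0,0,0.3],"turn": [0,0,0],"gripper": -1}
    - {"xyz": [0,0,0.3],"turn": [0,0,0],"gripper": -1}
    - {"xyz": [0,0,0.25],"turn": [0,0,0],"gripper": -1}
    - {"xyz": [0,0,0.2],"turn": [0,0,0],"gripper": -1}
    - {"xyz": [0,0,0.12],"turn": [0,0,0],"gripper": -1}
    - {"xyz": [0,0,0.08],"turn": [0,0,0],"gripper": -1}
    - {"xyz": [0,0,0],"turn": [0,0,0],"gripper": -1}
    - {"xyz": [0,0,0],"turn": [0,0,0],"gripper": -1}

```text
time_s: 17.57
position: [0.4529, 0.3722, 0.0957]
tool_rot: [[0.207, 0.978, 0.021], [0.978, -0.207, 0.001], [0.005, 0.02, -1.0]]
ft_force: [-0.3, 0.4, -3.5]
grip_width: 0.0182
```

```bash
python3 -c "
from rel import *
run('8',(50,120,190,130))
t=P0=None
T=np.array([.5455,.348]); a=np.radians(-13.2); xt=np.array([np.cos(a),np.sin(a)]); yt=np.array([-xt[1],xt[0]])
for s in ((1.3,-4.2),):
    p=(O+X*s[0]/1000+Y*s[1]/1000)[:2]-T; print('slab in tray mm',p@xt*1000,p@yt*1000)
"
```

```text
[0.4529 0.3722 0.0957] [-0.3  0.4 -3.5]
O [0.547  0.3526 0.0416] yaw -11.927923779666479 tilt 0.01982519836285516 0.0053585490573856325
side slopes [-0.0408  0.0233  0.0081] x [-0.0714  0.0532] y [-0.0841  0.0576] 843 ((-4.711936950683594, -4.344078063964844), (146.85955810546875, 160.50694274902344), 0.3321768641471863)
top slopes [-0.074   0.0094  0.0092] x [-0.0703  0.0728] y [-0.0854  0.0796] 2151 ((-0.0415496826171875, -2.8501739501953125), (167.49317932128906, 149.36878967285156), 87.9197998046875)
slab yaw in blade -1.0 width 162.63376101822956 y c -6.98065651140093 x ext(off blade) [-67.9289448   71.26933532] [[0.207, 0.978, 0.021], [0.978, -0.207, 0.001], [0.005, 0.02, -1.0]]
slab in tray mm 1.788242937437747 0.6724114579178716
```

View pics/v8.png

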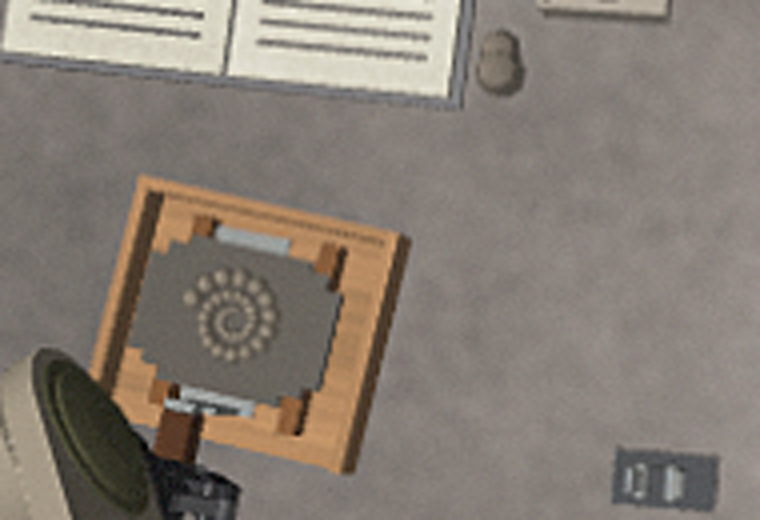

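The slab is inside the walls, centred and nearly square, with the strip ends showing evenly. I'll set it down slowly.

>>> step_arm:
  steps:
    - {"xyz": [0,0,0.04],"turn": [0,0,0],"gripper": -1}
    - {"xyz": [0,0,0.05],"turn": [0,0,0],"gripper": -1}
    - {"xyz": [0,0,0.05],"turn": [0,0,0],"gripper": -1}
    - {"xyz": [0,0,0.05],"turn": [0,0,0],"gripper": -1}
    - {"xyz": [0,0,0.04],"turn": [0,0,0],"gripper": -1}
    - {"xyz": [0,0,0.03],"turn": [0,0,0],"gripper": -1}
    - {"xyz": [0,0,0.03],"turn": [0,0,0],"gripper": -1}
    - {"xyz": [0,0,0.03],"turn": [0,0,0],"gripper": -1}
    - {"xyz": [0,0,0.03],"turn": [0,0,0],"gripper": -1}
    - {"xyz": [0,0,0.03],"turn": [0,0,0],"gripper": -1}
    - {"xyz": [0,0,0.03],"turn": [0,0,0],"gripper": -1}
    - {"xyz": [0,0,0.03],"turn": [0,0,0],"gripper": -1}
    - {"xyz": [0,0,0.03],"turn": [0,0,0],"gripper": -1}
    - {"xyz": [0,0,0.03],"turn": [0,0,0],"gripper": -1}
    - {"xyz": [0,0,0.03],"turn": [0,0,0],"gripper": -1}
    - {"xyz": [0,0,0.03],"turn": [0,0,0],"gripper": -1}
    - {"xyz": [0,0,0.03],"turn": [0,0,0],"gripper": -1}
    - {"xyz": [0,0,0.03],"turn": [0,0,0],"gripper": -1}
    - {"xyz": [0,0,0],"turn": [0,0,0],"gripper": -1}
    - {"xyz": [0,0,0],"turn": [0,0,0],"gripper": -1}

```text
time_s: 19.33
position: [0.4532, 0.3721, 0.0706]
tool_rot: [[0.207, 0.978, 0.02], [0.978, -0.207, 0.001], [0.005, 0.019, -1.0]]
ft_force: [0.3, -0.1, -2.1]
grip_width: 0.0183
```

```bash
cat > fin.py <<'E'
from b import *
def fin(tag):
    im,d=shot('top',tag); P=cloud('top',d)
    hs=cv2.cvtColor(im,cv2.COLOR_RGB2HSV); m=(hs[...,1]<60)&(P[...,2]>.026)&(P[...,2]<.05)&(np.hypot(P[...,0]-.5455,P[...,1]-.348)<.078)
    k,l,s,_=cv2.connectedComponentsWithStats(m.astype('uint8')); m=l==1+np.argmax(s[1:,4])
    v,u=np.nonzero(m); w=at_z('top',np.c_[u,v],.033)[:,:2]*1000
    r=cv2.minAreaRect(w.astype(np.float32)); p=np.array(r[0])-[545.5,348]; a=np.radians(-13.2)
    Q=P[m]; f=np.linalg.lstsq(np.c_[Q[:,:2],np.ones(len(Q))],Q[:,2],rcond=None)[0]
    print('slab',r,'in tray',p@[np.cos(a),np.sin(a)],p@[-np.sin(a),np.cos(a)],'z med',np.median(Q[:,2]),'slopes',f[:2],m.sum()); return im
E
python3 -c "
from fin import *
fin('t9')"
```

```text
[0.4532 0.3721 0.0706] [ 0.3 -0.1 -2.1]
O [0.5473 0.3525 0.0164] yaw -11.929205167446739 tilt 0.019306933862332044 0.004907809795723187
slab ((547.3992309570312, 348.57379150390625), (120.39669036865234, 90.65450286865234), 76.57279968261719) in tray 1.718025402270133 0.9923223444301669 z med 0.03489559974541123 slopes [0.00512951 0.00233473] 1618
```

The slab rests centred within 2 mm and square, and the lifter is free. I'll withdraw the blade.

>>> step_arm:
  steps:
    - {"xyz": [0,0,0.03],"turn": [0,0,0],"gripper": -1}
    - {"xyz": [0,-0.05,0],"turn": [0,0,0],"gripper": -1}
    - {"xyz": [0,-0.15,0],"turn": [0,0,0],"gripper": -1}
    - {"xyz": [0,-0.2,0],"turn": [0,0,0],"gripper": -1}
    - {"xyz": [0,-0.3,0],"turn": [0,0,0],"gripper": -1}
    - {"xyz": [0,-0.3,0],"turn": [0,0,0],"gripper": -1}
    - {"xyz": [0,-0.3,0],"turn": [0,0,0],"gripper": -1}
    - {"xyz": [0,-0.3,0],"turn": [0,0,0],"gripper": -1}
    - {"xyz": [0,-0.3,0],"turn": [0,0,0],"gripper": -1}
    - {"xyz": [0,-0.3,0],"turn": [0,0,0],"gripper": -1}
    - {"xyz": [0,-0.3,0],"turn": [0,0,0],"gripper": -1}
    - {"xyz": [0,-0.3,0],"turn": [0,0,0],"gripper": -1}
    - {"xyz": [0,-0.3,0],"turn": [0,0,0],"gripper": -1}
    - {"xyz": [0,-0.3,0],"turn": [0,0,0],"gripper": -1}
    - {"xyz": [0,-0.2,0],"turn": [0,0,0],"gripper": -1}
    - {"xyz": [0,0,-0.2],"turn": [0,0,0],"gripper": -1}
    - {"xyz": [0,0,-0.5],"turn": [0,0,0],"gripper": -1}
    - {"xyz": [0,0,-0.7],"turn": [0,0,0],"gripper": -1}
    - {"xyz": [0,0,-0.7],"turn": [0,0,0],"gripper": -1}
    - {"xyz": [0,0,-0.4],"turn": [0.25,0,0],"gripper": -1}

```text
time_s: 21.05
position: [0.3109, 0.4023, 0.1701]
tool_rot: [[0.206, 0.978, 0.004], [0.978, -0.206, 0.008], [0.008, 0.002, -1.0]]
ft_force: [-0.2, 0.6, -2.3]
grip_width: 0.0183
```

```bash
python3 -c "
from fin import *
fin('t10'); blade('top','t10b'); print(o['tool_rot'].round(3).tolist())"
```

```text
[0.3109 0.4023 0.1701] [-0.2  0.6 -2.3]
O [0.4041 0.3831 0.1144] yaw -11.90366079671618 tilt 0.0022322570562645257 0.008299908692170083
slab ((546.307861328125, 348.8172607421875), (120.5143051147461, 88.17256927490234), 76.8001480102539) in tray 0.5998945439237957 0.9801436539463046 z med 0.035012106167234824 slopes [0.00715781 0.00028087] 1594
top slopes [-0.0032 -0.0037  0.0033] x [-0.0504  0.0546] y [-0.0232  0.0225] 557
[[0.206, 0.978, 0.004], [0.978, -0.206, 0.008], [0.008, 0.002, -1.0]]
```

>>> step_arm:
  steps:
    - {"xyz": [-0.267,0.204,0],"turn": [0,0,0],"gripper": -1}
    - {"xyz": [-0.534,0.408,0],"turn": [0,0,0],"gripper": -1}
    - {"xyz": [-0.534,0.408,0],"turn": [0,0,0],"gripper": -1}
    - {"xyz": [-0.534,0.408,0],"turn": [0,0,0],"gripper": -1}
    - {"xyz": [-0.534,0.408,0],"turn": [0,0,0],"gripper": -1}
    - {"xyz": [-0.534,0.408,0],"turn": [0,0,0],"gripper": -1}
    - {"xyz": [-0.534,0.408,0],"turn": [0,0,0],"gripper": -1}
    - {"xyz": [-0.534,0.408,0],"turn": [0,0,0],"gripper": -1}
    - {"xyz": [-0.534,0.408,0],"turn": [0,0,0],"gripper": -1}
    - {"xyz": [-0.534,0.408,0],"turn": [0,0,0],"gripper": -1}
    - {"xyz": [-0.534,0.408,0],"turn": [0,0,0],"gripper": -1}
    - {"xyz": [-0.534,0.408,0],"turn": [0,0,0],"gripper": -1}
    - {"xyz": [-0.534,0.408,0],"turn": [0,0,0],"gripper": -1}
    - {"xyz": [-0.534,0.408,0],"turn": [0,0,0],"gripper": -1}
    - {"xyz": [-0.534,0.408,0],"turn": [0,0,0],"gripper": -1}
    - {"xyz": [-0.534,0.408,0],"turn": [0,0,0],"gripper": -1}
    - {"xyz": [-0.534,0.408,0],"turn": [0,0,0],"gripper": -1}
    - {"xyz": [-0.534,0.408,0],"turn": [0,0,0],"gripper": -1}
    - {"xyz": [-0.534,0.408,0],"turn": [0,0,0],"gripper": -1}
    - {"xyz": [-0.267,0.204,0],"turn": [0,0,0],"gripper": -1}

```text
time_s: 22.82
position: [0.5307, -0.0621, 0.1632]
tool_rot: [[0.209, 0.978, -0.0], [0.978, -0.209, 0.004], [0.004, -0.001, -1.0]]
ft_force: [0.4, -0.8, -1.6]
grip_width: 0.0182
```

>>> step_arm:
  steps:
    - {"xyz": [0,0,0.2],"turn": [0,0,0],"gripper": -1}
    - {"xyz": [0,0,0.4],"turn": [0,0,0],"gripper": -1}
    - {"xyz": [0,0,0.4],"turn": [0,0,0],"gripper": -1}
    - {"xyz": [0,0,0.4],"turn": [0,0,0],"gripper": -1}
    - {"xyz": [0,0,0.35],"turn": [0,0,0],"gripper": -1}
    - {"xyz": [0,0,0.25],"turn": [0,0,0],"gripper": -1}
    - {"xyz": [0,0,0.15],"turn": [0,0,0],"gripper": -1}
    - {"xyz": [0,0,0.08],"turn": [0,0,0],"gripper": -1}
    - {"xyz": [0,0,0.05],"turn": [0,0,0],"gripper": -1}
    - {"xyz": [0,0,0.05],"turn": [0,0,0],"gripper": -1}
    - {"xyz": [0,0,0.05],"turn": [0,0,0],"gripper": -1}
    - {"xyz": [0,0,0.04],"turn": [0,0,0],"gripper": -1}
    - {"xyz": [0,0,0],"turn": [0,0,0],"gripper": -1}
    - {"xyz": [0,0,0],"turn": [0,0,0],"gripper": -1}

```text
time_s: 23.98
position: [0.53, -0.0589, 0.0677]
tool_rot: [[0.207, 0.978, 0.001], [0.978, -0.207, 0.005], [0.005, -0.0, -1.0]]
ft_force: [-1.0, -0.3, -1.9]
grip_width: 0.0186
```

>>> step_arm:
  steps:
    - {"xyz": [0,0,0.04],"turn": [0,0,0],"gripper": -1}
    - {"xyz": [0,0,0.04],"turn": [0,0,0],"gripper": -1}
    - {"xyz": [0,0,0.03],"turn": [0,0,0],"gripper": -1}
    - {"xyz": [0,0,0.03],"turn": [0,0,0],"gripper": -1}
    - {"xyz": [0,0,0.03],"turn": [0,0,0],"gripper": -1}
    - {"xyz": [0,0,0],"turn": [0,0,0],"gripper": -1}
    - {"xyz": [0,0,0],"turn": [0,0,0],"gripper": -1}

```text
time_s: 24.57
position: [0.5299, -0.0588, 0.0615]
tool_rot: [[0.207, 0.978, 0.001], [0.978, -0.207, 0.005], [0.005, -0.0, -1.0]]
ft_force: [-4.4, 0.7, 7.0]
grip_width: 0.0182
```

>>> step_arm:
  squeeze: 20
  steps:
    - {"xyz": [0,0,-0.01],"turn": [0,0,0],"gripper": -1}
    - {"xyz": [0,0,0],"turn": [0,0,0],"gripper": -0.3}
    - {"xyz": [0,0,0],"turn": [0,0,0],"gripper": 0}
    - {"xyz": [0,0,0],"turn": [0,0,0],"gripper": 0.3}
    - {"xyz": [0,0,0],"turn": [0,0,0],"gripper": 0.3}
    - {"xyz": [0,0,0],"turn": [0,0,0],"gripper": 0.3}
    - {"xyz": [0,0,0],"turn": [0,0,0],"gripper": 0.3}
    - {"xyz": [0,0,0],"turn": [0,0,0],"gripper": 0.3}

```text
time_s: 25.23
position: [0.53, -0.0589, 0.0612]
tool_rot: [[0.207, 0.978, 0.0], [0.978, -0.207, 0.005], [0.005, -0.001, -1.0]]
ft_force: [-0.3, 0.3, -0.4]
grip_width: 0.0552
```

>>> step_arm:
  steps:
    - {"xyz": [0,0,-0.1],"turn": [0,0,0],"gripper": 0.3}
    - {"xyz": [0,0,-0.3],"turn": [0,0,0],"gripper": 0.3}
    - {"xyz": [0,0,-0.5],"turn": [0,0,0],"gripper": 0.3}
    - {"xyz": [0,0,-0.5],"turn": [0,0,0],"gripper": 0.3}
    - {"xyz": [0,0,-0.5],"turn": [0,0,0],"gripper": 0.3}
    - {"xyz": [0,0,-0.5],"turn": [0,0,0],"gripper": 0.3}
    - {"xyz": [0,0,-0.5],"turn": [0,0,0],"gripper": 0.3}
    - {"xyz": [0,0,-0.3],"turn": [0,0,0],"gripper": 0.3}
    - {"xyz": [0,0,0],"turn": [0,0,0],"gripper": 0.3}

```text
time_s: 25.98
position: [0.5308, -0.0598, 0.192]
tool_rot: [[0.207, 0.978, 0.005], [0.978, -0.207, 0.003], [0.004, 0.005, -1.0]]
ft_force: [-0.2, 0.2, 0.7]
grip_width: 0.0554
```

Run:
```python
from fin import *
im=fin('t11'); s,_=shot('side','s11')
cv2.imwrite('pics/end.png',np.hstack([cv2.resize(im[60:260,120:390],(440,326)),cv2.resize(s[100:300,130:380],(360,288)) if 0 else cv2.resize(s[100:300,130:360],(360,326))])[:,:,::-1])
```

```text
[ 0.5308 -0.0598  0.192 ] [-0.2  0.2  0.7]
O [ 0.6241 -0.0792  0.1364] yaw -11.919344861881532 tilt 0.004617903868067711 0.004303389075132331
slab ((546.8988647460938, 348.58819580078125), (120.58526611328125, 89.3211669921875), 75.80213928222656) in tray 1.2275901818660626 0.8920870043368386 z med 0.03490826644432876 slopes [0.00874668 0.00079463] 1594
```

View pics/end.png

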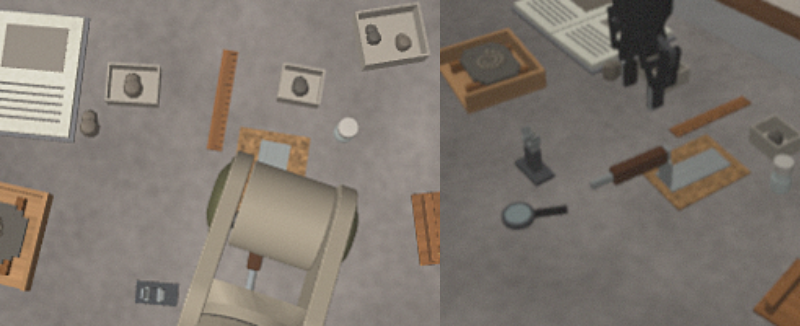

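The final picture shows the lifter flat in the middle of the mat, the slab in the tray, the gripper clear, and the other things in place. I'll hand the job in.

```bash
python3 -c "
from rig import env,order
print(order.close_job(), env.observe()['time_s'])"
```

```text
the job is handed in; nothing more can be done
the job is handed in; nothing more can be done
```

The slab is on the tray's strips, the lifter lies flat on the mat, and I handed the job in at about 26 s of the 64 s allowed. No verdict was reported.

- **Slab:** the last camera check put it about 1.2 mm along and 0.9 mm across from the tray's centre. It was square to within about 1° and level, with its top at the expected height. It stayed put when I drew the blade out.
- **Lifter:** the gripper released it with the blade centre at about (624, -79) mm, which is the mat's measured centre. That comes from the arm's pose at release; the last picture shows the blade flat in the middle of the mat. I did not measure its final position separately.
- **Other things:** in the last picture, the objects in view looked where they started. I compared them by eye and did not measure them.
- **Forces:** wrist readings stayed low. The highest I saw was about 9 N, briefly, when the blade met the mat.

One disagreement: the held blade appeared up to 2 mm off across its width from where the arm's pose put it. That is within the calibration error, and I allowed for it.

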